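# Hold the granule gate open at its mark

## Robot

A 7-joint arm with a two-finger parallel gripper is mounted at the origin on the work surface. World frame = base frame: x ahead of the robot, y to its left, z up, the work surface at z = 0. Lengths are in mm, angles in rad, forces in N, time in s.
With the tool pointing down it reaches from about 350 to 900 mm from the base axis. Payload 8.1 kg.
Tool frame: the origin (TCP) lies midway between the tips of the shut fingers; the grasp point (between the pads) lies env.grasp_offset behind it (env.grasp_offset is the distance from the TCP to the grasp point, in mm); z points along the fingers, y is the line along which they close (so a half turn about z gives the same grasp; the last joint's range is limited). The gripper opens to 85 mm and grips with 20 to 120 N. Pads are 22 mm wide; open, the fingers measure 114 mm over their backs; the gripper's body (76 mm by 85 mm) begins 54 mm behind the grasp point. The pads swing forward as they close: fully open they stand 13 mm farther back than shut.
Start: joints at [1.145, 0.434, 0.025, 1.573, -0.012, 1.134, -0.075], TCP at [198.241, -592.741, 231.323] pointing down, gripper open.
Joint ranges: [-2.62, 2.62], [-0.44, 2.09], [-1.27, 1.32], [0.08, 2.57], [-1.32, 4.46], [0.12, 2], [-2.74, 2.74]. Speed limits (rad/s): [2.22, 2.22, 3.01, 3.01, 3.14, 3.14, 3.14].

## Interface

Orientations are given as a rotation vector (axis times angle).
In Python, from workcell import sensors, capture, env gives the robot as it stands.
- The arm moves only by the tool jog_arm, never from a script. Its argument "commands" is a list of rows, each a list of 5 numbers: the shift along the world's x, y, z each as a share of 0.6 m, from -1 to 1, then the turn about the world's z as a share of 30 degrees, from -1 to 1, then the opening, from 0 (shut) to 1 (fully open). A call has 1 to 12 rows; each row is the pose to reach, as a shift and turn from the pose commanded when the call began; what a row does not reach only later rows make up. A row lasts 1/8 s, in which the tool goes at most 62.5 mm and 10.7 degrees, less where a joint would pass 70% of its speed; a pose out of reach is approached as far as the arm can. A call with a number of a shift or a turn outside -1 to 1 is refused whole. A call with a gripper value outside its range is refused whole. The fingers move at their own pace and stop on an object; "force" is the grip in N (left out, the last holds). Time passes only in rows, so rows that repeat a pose let the fingers close. It gives the time, the measured TCP pose, the force, the opening and the grip force at its end, in the units of the state.
- sensors.get_state(): the state, without advancing time (a new reading comes with each control period).
- capture(name): name is "scene" or "top" or "wrist"; returns a dict with "color" (384x512x3 uint8, red, green, blue), "K" (3x3 intrinsics, pixels), "k1" (the pictures are not rectified: a ray, as slopes to the right and down, at radius r is drawn at 1 + k1 r^2 times it, then the intrinsics apply), "rvec" (rotation vector, rad) and "tvec" (3), from world to camera coordinates, as OpenCV has them. Camera axes: x right, y down, z forward; pixel columns grow to the right and rows downward; lengths in mm; the calibration is good to about 2 mm. A picture is of the moment at which its call begins. There is no depth.
- env.sign_off(): hands the job in; it is judged then, once.
The state is a dict: "time": time; "q": joint angles; "joint_velocities": joint speeds; "tau": joint torques, N m; "position": TCP position; "tool_rot": TCP orientation; "contact_force": force on the tool from outside, world axes, zero at the start; "wrist_torque": the same for the moment, N m; "finger_gap": finger opening in mm; "grasp_force": force on a finger pad.
Only numpy, scipy, OpenCV 4.12 (cv2) and the standard library are available. Lean on these libraries where they do the work, as an engineer would, in place of code of your own. Each camera call takes 0.05 s, during which the arm holds its last target. There are 200 camera calls.

## Task

A potted seedling in a terracotta-coloured pot is blocking the gate slide of the green granule dispenser: lift it out of the way and stand it upright in the blue saucer, without dropping it or pushing it with the slide. Then pull the spring-return slide out by its yellow handle until its black pointer rests on the red band of the scale, and keep holding it there: the program finishes while still holding the slide at the band. Leave everything else on the bench where it is.

Things in the scene. Friction and masses are not known exactly. Their poses are not given: they have to be found in the camera images.
- pot_centre (a point): centre (30 mm above the foot, on the axis) of the loose terracotta-coloured pot with a small seedling, standing before the gate handle. Round, 60 mm high, about 0.15 kg; foot 46 mm across, 54 mm at 42 mm height; from 42 to 60 mm height a straight collar 60 mm across (grip it there from above). Soft leaves up to 20 mm above the rim do not obstruct. z up
- pot: the same pot; origin at the centre of its underside, z up. At the start its side is 30 to 50 mm in front of the handle's front face, in the slide's path
- saucer_floor (a point): centre of the inner floor (4 mm above the bench) of the fixed round blue saucer; inner floor 92 mm across, rim 12 mm high above the bench and 108 mm across outside
- gate: the dispenser's steel gate slide. It runs level along its own x and is pulled out towards its own -x (away from the green hopper); a spring draws it shut with about 5 N, plus 0.8 N per 10 mm out; travel 100 mm, starts shut. Blade 60 mm wide, top face 63 mm above the bench. Origin at bench height inside the dispenser, moves with the slide; y across it towards the scale, z up
- gate_handle (a point): middle of the yellow handle, 88 mm above the bench: an upright block on the blade's outer end, 14 mm thick along the slide's x, 44 mm wide along its y, from 63 to 108 mm above the bench. Grip it from above, either way. When shut, the metal gate housing (78 mm high) begins 75 mm behind it (slide +x), the round green hopper (178 mm across, 321 mm high) 125 mm behind it
- gate_pointer (a point): tip of the slide's black pointer, a 4 mm wide tongue over the white scale, 65 mm behind the handle (slide +x) and 55 mm to the slide's +y side, 57 mm above the bench; moves with the slide
- mark_centre (a point): centre of the red band on the white scale, 48 mm above the bench; band 12 mm wide along the slide's x (its own x is parallel), fixed in a run, 50 to 80 mm from the shut pointer towards the slide's -x. The pointer is on the band when level with it along x within 6 mm. Scale bar 30 mm wide, top 46 mm above the bench, beside the blade, ending 20 to 50 mm past the band
- jug: bystander: white plastic jug with cap, 120 x 120 mm, 231 mm high; origin at the centre of its underside
- beaker: bystander: empty glass beaker, 68 mm across, 85 mm high; origin at the centre of its underside
- meter: bystander: black hand-held meter lying flat, 80 x 150 x 32 mm; origin at the centre of its underside
- basil0: bystander: black pot with basil, 78 mm across, about 130 mm high with its leaves; origin at the centre of its underside
- basil1: bystander: the other black basil pot, same size; origin at the centre of its underside
- cap: bystander: blue screw cap, 38 mm across, 16 mm high; origin at the centre of its underside
- brush: bystander: bench brush lying on the bench; origin at the centre of its underside, its length along x
Things that resemble listed ones, but are neither listed nor needed, are in the scene too. There is more than one size of the pot; the job needs the largest. Several things look just like the part that bears saucer_floor: the one meant starts farthest to the robot's left.

How it is judged (in metres and radians):
On the way, in this order (a step that is already met when the one before it is completed fails the run):
1. the pot stands upright in the saucer, let go, with the gate slide still shut (horizontal distance between pot_centre and saucer_floor below 0.024 m and z of pot_centre in the frame of saucer_floor between 0.024 and 0.036 m and angle between pot_centre's own z axis and vertical below 0.15 rad and contact force between the fingers and pot below 0.05 N and linear speed of pot below 0.02 m/s and x of gate_pointer in the frame of mark_centre above 0.03 m), for 0.2 s.
2. the robot holds the slide with its pointer on the red band (x of gate_pointer in the frame of mark_centre between -0.006 and 0.006 m and linear speed of gate below 0.01 m/s and contact force between the fingers and gate above 2 N and contact force between pot and gate below 0.1 N), for 0.3 s.
At the end, for the whole second after the job is handed in: The robot's fingers hold the slide (over 2 N) with the pointer within 6 mm of the middle of the red band and the slide still (under 10 mm/s), nothing else propping it; the pot stands upright (within 0.15 rad), let go and still, on the saucer's floor, its axis within 24 mm of the saucer's centre (all of step 2 and horizontal distance between pot_centre and saucer_floor below 0.024 m and z of pot_centre in the frame of saucer_floor between 0.024 and 0.036 m and angle between pot_centre's own z axis and vertical below 0.15 rad and contact force between the fingers and pot below 0.05 N and linear speed of pot below 0.02 m/s); the arm keeps its last pose, push and grip.
It fails at once if the pot is tipped over (more than 0.6 rad) (angle between pot_centre's own z axis and vertical above 0.6 rad).
It fails at once if the pot is dropped: in the air with its foot over 30 mm above the bench and no finger on it (height (world z) of pot_centre above 0.06 m and contact force between the fingers and pot below 0.02 N).
It fails at once if the pot is pushed with the slide (contact force between gate and pot above 1 N).
It fails at once if another thing on the bench is moved by more than 30 mm (distance of any of jug, beaker, meter, basil0, basil1, cap, brush from where it was at the start of the episode above 0.03 m).
It also fails if it takes over 53 s, if anything falls off the work surface, if the arm or the gripper's body presses on something with over 40 N, if the wrist force passes 120 N, or if a joint passes its speed limit or range.

## Working session

There is one attempt and no reset: what is moved stays moved. The work goes in short steps, Python scripts to look and compute and a tool call to move; the robot and the scene stay as the last step left them, time stands still between calls to the robot, and variables do not carry over. Pictures are saved under pics/ and viewed, at most 10 in all, crops included, and the job is handed in when it is done.

Besides the shell and the picture viewer there is one more tool, called in YAML: its name, and indented under it one key for each argument. jog_arm: Moves the arm, as the interface text tells. Shift numbers are shares of 0.6 m and turn numbers shares of 30 degrees, none past 1 either way. Its arguments: {"type":"object","properties":{"commands":{"type":"array","items":{"type":"array","items":{"type":"number","minimum":-1,"maximum":1}}},"force":{"type":"number"}},"required":["commands"]}

```bash
mkdir -p pics; cat > h.py <<'E'
import numpy as np, cv2
from workcell import sensors, capture, env
def cam(c):
    return np.array(c["K"],float), np.array([c["k1"],0,0,0,0],float), cv2.Rodrigues(np.array(c["rvec"],float))[0], np.array(c["tvec"],float).ravel()
def hit(c,uv,z):
    K,d,R,t=cam(c)
    p=cv2.undistortPoints(np.array(uv,float).reshape(-1,1,2),K,d).reshape(-1,2)
    r=np.c_[p,np.ones(len(p))]@R; o=-R.T@t
    return o+r*((z-o[2])/r[:,2])[:,None]
def proj(c,P):
    K,d,R,t=cam(c)
    return cv2.projectPoints(np.array(P,float).reshape(-1,3),cv2.Rodrigues(R)[0],t,K,d)[0].reshape(-1,2)
def save(c,n): cv2.imwrite("pics/"+n+".png",c["color"][:,:,::-1])
E
python3 - <<'E'
from h import *
import pickle
a=capture("scene");b=capture("top")
pickle.dump((a,b),open("c0.pkl","wb"))
save(a,"scene0");cv2.imwrite("pics/top0.png",cv2.resize(b["color"][:,:,::-1],(800,600),interpolation=cv2.INTER_CUBIC))
for c in(a,b):
    K,d,R,t=cam(c);print(K[0,0],d[0],-R.T@t,R[2])
print(env.grasp_offset,sensors.get_state())
E
```

```text
455.36786501212964 -0.040834433070304633 [1130.32819346 -751.21506828  879.33689551] [-0.46354064  0.63691055 -0.61601544]
375.90425249798983 -0.04217431975106019 [ 428.0067609    85.11244637 1330.85351971] [ 0.0931349   0.00099879 -0.995653  ]
18.700000000000003 {'time': 0.1, 'q': array([ 1.14542104,  0.43515181,  0.02496733,  1.5740015 , -0.01162225,
        1.13401042, -0.07510322]), 'joint_velocities': array([ 0.00028065, -0.00252862, -0.00031001, -0.00028486,  0.00069454,
        0.00197097,  0.00016731]), 'tau': array([ 2.54549144e-03, -6.71762466e+01,  1.02819979e+00, -3.16906714e+01,
        1.58675696e-02,  7.11795015e-03, -8.62530987e-05]), 'position': array([ 198.06569096, -592.30512612,  230.60708158]), 'tool_rot': array([-3.09941938e+00, -5.04475084e-01,  5.24473198e-04]), 'contact_force': array([0.17693965, 0.14323365, 0.03814019]), 'wrist_torque': array([-0.01666142,  0.03301978, -0.07567343]), 'grasp_force': 0.0, 'finger_gap': 85.51236848205602}
```

View pics/top0.png

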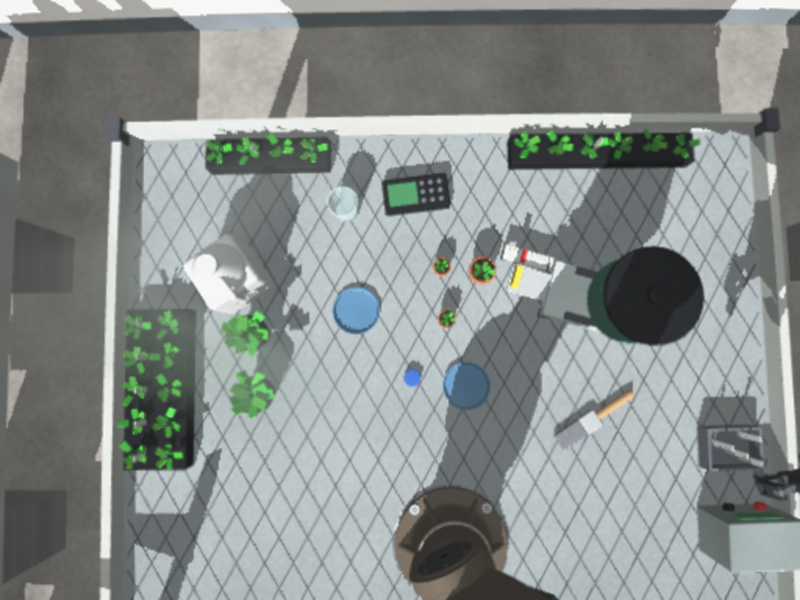

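View pics/scene0.png

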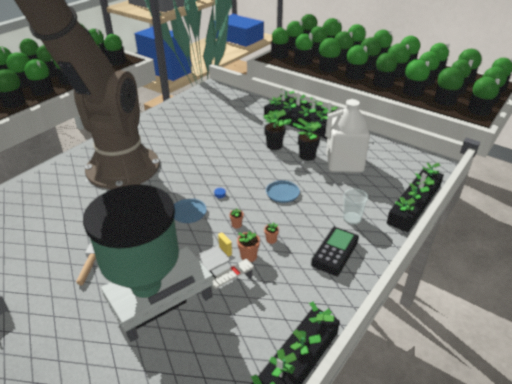

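Top view (800x600):
- **Pots:** (482,269), (441,266) and (447,318). The one at (482,269) is largest and stands in front of the yellow handle at (517,276), so it is the pot meant.
- **Saucers:** (357,310) and (466,385). The one at (357,310) is farther to the robot's left (+y is image left), so it is the saucer meant.
- **Red band:** about (523,257).

I'll measure these and confirm them in one enlarged crop.

```bash
python3 - <<'E'
from h import *
import pickle
a,b=pickle.load(open("c0.pkl","rb"))
def blobs(c,lo,hi,name,z,mn=6):
    hsv=cv2.cvtColor(c["color"],cv2.COLOR_RGB2HSV)
    m=cv2.inRange(hsv,np.array(lo),np.array(hi))
    n,l,s,ce=cv2.connectedComponentsWithStats(m)
    for i in range(1,n):
        if s[i,4]>=mn: print(name,ce[i].round(1),s[i],hit(c,ce[i],z).round(0)[0])
for c,nm in((b,"top"),(a,"scene")):
    print(nm)
    blobs(c,(22,130,120),(35,255,255),"yellow",108 if nm=="top" else 88)
    blobs(c,(0,170,110),(6,255,255),"red",46)
    blobs(c,(7,90,60),(16,255,255),"terra",60)
    blobs(c,(98,90,60),(112,255,255),"blue",8,100)
x=b["color"][150:210,270:380,::-1]
top=cv2.resize(x,None,fx=7,fy=7,interpolation=cv2.INTER_CUBIC)[:,:770]
y=a["color"][175:300,165:315,::-1]
cv2.imwrite("pics/crop0.png",cv2.resize(x,(770,420),interpolation=cv2.INTER_CUBIC))
E
```

```text
top
yellow [330.3 176.5] [327 170   7  14  56] [ 577. -143.  108.]
red [334.8 163.4] [334 161   3   6   9] [ 630. -172.   46.]
red [486.5 323.8] [484 323   6   3  13] [  74. -671.   46.]
terra [306.3 172.6] [300 164  17  18  88] [598. -71.  60.]
terra [283.3 173.7] [278 170  11   7  23] [595.   8.  60.]
terra [281.7 203.6] [280 199   5  11  18] [493.  16.  60.]
terra [393.1 257.5] [383 251  22  15  54] [ 306. -355.   60.]
blue [227.6 198. ] [213 184  30  29 667] [519. 203.   8.]
blue [298.  245.9] [284 232  29  29 650] [347. -41.   8.]
scene
yellow [225.2 245.9] [220 237  11  18 118] [ 585. -151.   88.]
red [234.7 269.6] [232 268   6   4   7] [ 627. -168.   46.]
terra [146.  106.2] [145 105   3   3   6] [-179.  282.   60.]
terra [236.3 220.4] [230 212  13  16 119] [526. -35.  60.]
terra [270.9 235.3] [265 226  13  17 132] [636. -27.  60.]
terra [248.6 250. ] [238 236  21  26 284] [ 622. -105.   60.]
terra [ 85.9 271.9] [ 79 259  15  25  51] [ 353. -399.   60.]
blue [243.5  29.7] [226  13  37  33 904] [-535. 1355.    8.]
blue [147.4  45.2] [135  27  25  48 578] [-796.  844.    8.]
blue [175.3  59.5] [163  31  28  49 771] [-528.  786.    8.]
blue [187.9 210.6] [174 200  29  22 416] [345. -41.   8.]
```

View pics/crop0.png

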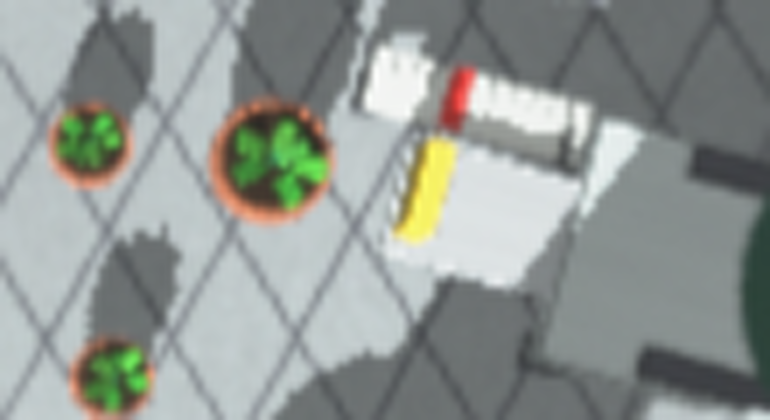

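The crop confirms the picks: the big pot at (271,161), two clearly smaller pots at (90,145) and (112,375), the yellow handle at (428,190) and the red band at (458,98). Next I'll work out the slide direction and the move to the pot, gripping along the slide's y so the fingers stay clear of the handle.

```bash
python3 - <<'E'
from h import *
import pickle
a,b=pickle.load(open("c0.pkl","rb"))
f=lambda p:[((u+.5)/7-.5+270,(v+.5)/7-.5+150) for u,v in p]
def ang(p,z):
    q=hit(b,f(p),z);d=q[1]-q[0];return q.round(0)[:,:2].tolist(),np.degrees(np.arctan2(d[1],d[0])).round(1)
print("pot",hit(b,f([(271,161)]),60))
print("handle front/back edges",ang([(400,232),(432,140)],108),ang([(430,240),(456,146)],108))
print("housing front edge",ang([(540,345),(585,180)],78))
print("scale edge far",ang([(380,45),(590,105)],46),"near",ang([(440,130),(575,168)],46))
print("housing sides dark",ang([(640,365),(740,392)],78),ang([(695,160),(765,178)],78))
print("saucer",hit(b,[(227.6,198.0)],10))
from scipy.spatial.transform import Rotation as R
s=sensors.get_state();y=R.from_rotvec(s["tool_rot"]).as_matrix()[:,1];print(s["position"],np.degrees(np.arctan2(y[1],y[0])))
E
```

```text
pot [[597.76523888 -77.18590896  60.        ]]
handle front/back edges ([[557.0, -131.0], [600.0, -147.0]], np.float64(-20.9)) ([[553.0, -144.0], [597.0, -158.0]], np.float64(-17.3))
housing front edge ([[505.0, -201.0], [584.0, -226.0]], np.float64(-17.4))
scale edge far ([[657.0, -135.0], [625.0, -238.0]], np.float64(-107.1)) near ([[614.0, -163.0], [594.0, -229.0]], np.float64(-106.8))
housing sides dark ([[494.0, -249.0], [480.0, -296.0]], np.float64(-106.1)) ([[593.0, -279.0], [583.0, -313.0]], np.float64(-105.5))
saucer [[518.95692043 203.15758349  10.        ]]
[ 198.06569096 -592.30512612  230.60708158] -71.51071642899743
```

jog_arm:
  commands:
    - [0.3,0.82,0.05,1,1]
    - [0.3,0.82,0.05,1,1]
    - [0.3,0.82,0.05,1,1]
    - [0.3,0.82,0.05,1,1]
    - [0.3,0.82,0.05,1,1]
    - [0.3,0.82,0.05,1,1]
    - [0.3,0.82,0.05,1,1]
    - [0.3,0.82,0.05,1,1]
    - [0.3,0.82,0.05,1,1]
    - [0.3,0.82,0.05,1,1]
    - [0.3,0.82,0.05,1,1]
    - [0.3,0.82,0.05,1,1]
  force: 40

```text
time: 1.6
position: [377.8, -101.9, 261.1]
tool_rot: [-2.866, -1.287, 0.001]
contact_force: [-0.4, 0.5, -0.6]
finger_gap: 85.4
grasp_force: 0.0
```

jog_arm:
  commands:
    - [0.367,0.042,-0.1,0.82,1]
    - [0.367,0.042,-0.1,0.82,1]
    - [0.367,0.042,-0.1,0.82,1]
    - [0.367,0.042,-0.1,0.82,1]
    - [0.367,0.042,-0.1,0.82,1]
    - [0.367,0.042,-0.1,0.82,1]
    - [0.367,0.042,-0.1,0.82,1]

```text
time: 2.48
position: [597.6, -76.4, 201.9]
tool_rot: [2.524, 1.869, -0.0]
contact_force: [0.6, 0.3, 0.8]
finger_gap: 85.5
grasp_force: 0.0
```

```bash
python3 - <<'E'
from h import *
import pickle
from scipy.spatial.transform import Rotation as R
w=capture("wrist");pickle.dump(w,open("w1.pkl","wb"));save(w,"w1")
K,d,Rm,t=cam(w);s=sensors.get_state();y=R.from_rotvec(s["tool_rot"]).as_matrix()[:,1]
print(K[0,0],-Rm.T@t,Rm[2],s["position"],np.degrees(np.arctan2(y[1],y[0])),s["q"].round(2))
P=[[598,-77,60],[577,-143,108],[630,-168,46]]
print(proj(w,P))
E
```

```text
337.48769328358384 [617.94763026 -10.22799519 344.62332313] [-0.07969539 -0.26183598 -0.96181628] [597.754548   -76.28907241 202.03931571] -16.964406865966662 [ 0.39  0.48 -0.51  1.64  0.25  1.09 -0.49]
[[254.87384544 180.89676985]
 [253.94811885 280.41769177]
 [313.4330159  254.87788523]]
```

View pics/w1.png

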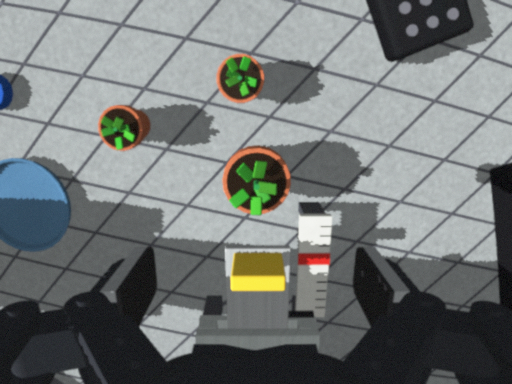

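The wrist view shows the pot rim centred near (257,181), the top face of the handle around (258,284), and the red band at (314,259). The gripper is aligned with the slide.

```bash
python3 - <<'E'
from h import *
import pickle
w=pickle.load(open("w1.pkl","rb"))
hsv=cv2.cvtColor(w["color"],cv2.COLOR_RGB2HSV)
def blob(lo,hi,roi):
    m=cv2.inRange(hsv,np.array(lo),np.array(hi));k=np.zeros_like(m);x0,x1,y0,y1=roi;k[y0:y1,x0:x1]=m[y0:y1,x0:x1];return k
m=blob((3,90,60),(16,255,255),(215,300,140,222))
pts=cv2.findNonZero(m);e=cv2.minEnclosingCircle(pts);print("rim",e,cv2.fitEllipse(cv2.convexHull(pts)))
pot=hit(w,[e[0]],60)[0];print(pot)
r=blob((0,150,90),(6,255,255),(295,335,245,275));r=r|blob((174,150,90),(180,255,255),(295,335,245,275))
rc=cv2.minAreaRect(cv2.findNonZero(r));mark=hit(w,[rc[0]],46)[0];print(rc,mark)
yl=blob((20,120,60),(36,255,255),(220,300,245,300));ys=np.argwhere(yl);print(ys.min(0),ys.max(0))
v=hsv[:,:,2];print("V column 258",v[248:296,258].tolist())
pickle.dump((pot,mark),open("m.pkl","wb"))
E
```

```text
rim ((255.94862365722656, 179.44467163085938), 34.4840202331543) ((255.98724365234375, 179.6781463623047), (67.86029052734375, 68.02262115478516), 83.50231170654297)
[599.2692123  -76.03376258  60.        ]
((314.0, 259.0), (10.0, 30.0), 90.0) [ 629.45763723 -172.50188635   46.        ]
[253 230] [290 285]
V column 258 [153, 199, 211, 198, 159, 133, 126, 125, 122, 124, 122, 125, 123, 122, 123, 123, 126, 123, 125, 123, 123, 125, 125, 124, 126, 127, 136, 172, 223, 244, 250, 251, 252, 251, 251, 251, 251, 251, 251, 251, 251, 249, 228, 162, 118, 116, 114, 113]
```

jog_arm:
  commands:
    - [0.002,0,-0.1,0,1]
    - [0.002,0,-0.2,0,1]
    - [0.002,0,-0.26,0,1]
    - [0.002,0,-0.293,0,1]
    - [0.002,0,-0.293,0,1]
    - [0.002,0,-0.293,0,0]
    - [0.002,0,-0.293,0,0]
    - [0.002,0,-0.293,0,0]
    - [0.002,0,-0.293,0,0]
    - [0.002,0,-0.293,0,0]
    - [0.002,0,-0.293,0,0]
    - [0.002,0,-0.293,0,0]
  force: 30

```text
time: 4.03
position: [600.8, -75.5, 27.5]
tool_rot: [2.522, 1.869, 0.003]
contact_force: [-0.8, -0.3, 4.9]
finger_gap: 59.4
grasp_force: 31.3
```

```bash
python3 - <<'E'
from h import *
import pickle
w=pickle.load(open("w1.pkl","rb"));pot,mark=pickle.load(open("m.pkl","rb"))
f=hit(w,[(258,274.5),(258,290.5),(258,282.5)],108);print("handle top",f)
a=np.radians(-107);ux=np.array([np.cos(a),np.sin(a)]);uy=np.array([-ux[1],ux[0]])
h=f[2][:2];d=mark[:2]-h;print("thick",(f[1]-f[0])[:2]@ux,"mark from handle x,y",d@ux,d@uy,"pull",65-d@ux)
q=hit(w,[(231,283),(285,283)],108);dd=q[1]-q[0];print(np.hypot(*dd[:2]),np.degrees(np.arctan2(dd[1],dd[0])))
E
```

```text
handle top [[ 581.59720828 -138.87775686  108.        ]
 [ 577.4133513  -152.72326702  108.        ]
 [ 579.52433158 -145.73694869  108.        ]]
thick 14.463768610636677 mark from handle x,y 10.996351479113672 55.576768129041035 pull 54.00364852088633
42.902199508199324 -17.049525282147343
```

jog_arm:
  commands:
    - [0,0,0.04,0,0]
    - [0,0,0.12,0,0]
    - [0,0,0.2,0,0]
    - [0,0,0.2,0,0]
    - [-0.035,0.12,0.2,0,0]
    - [-0.06,0.2,0.2,0,0]
    - [-0.082,0.28,0.2,0,0]
    - [-0.105,0.36,0.2,0,0]
    - [-0.12,0.42,0.2,0,0]
    - [-0.136,0.465,0.2,0,0]
    - [-0.136,0.465,0.2,0,0]
    - [-0.136,0.465,0.2,0,0]

```text
time: 5.52
position: [518.1, 202.5, 145.2]
tool_rot: [2.524, 1.87, -0.001]
contact_force: [0.0, -0.8, -1.1]
finger_gap: 59.0
grasp_force: 33.5
```

```bash
python3 - <<'E'
from h import *
import pickle
w=capture("wrist");b=capture("top");s=sensors.get_state();print(s["position"],s["finger_gap"],s["grasp_force"])
save(w,"w2")
for c,n in((w,"w"),(b,"t")):
    m=cv2.inRange(cv2.cvtColor(c["color"],cv2.COLOR_RGB2HSV),np.array((98,90,60)),np.array((112,255,255)))
    k,l,st,ce=cv2.connectedComponentsWithStats(m)
    for i in range(1,k):
        if st[i,4]>150: print(n,st[i],ce[i],hit(c,ce[i],10)[0].round())
print(proj(w,[[519,203,4]]))
E
```

```text
[518.41075653 201.97723285 145.24701758] 58.59666870146301 33.533549308776855
w [ 191  118  126  105 9365] [252.76412173 167.2752803 ] [521. 215.  10.]
t [294 232  20  25 269] [304.50185874 242.66542751] [358. -63.  10.]
[[255.1876547  179.65169836]]
```

View pics/w2.png

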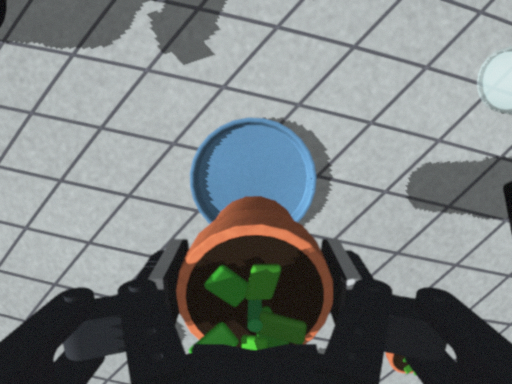

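The pot is held upright above the saucer. The rim spans columns 191–317, so its centre is at about (254,179), which matches the predicted (255,180). Lowering now.

jog_arm:
  commands:
    - [0.001,0.001,-0.08,0,0]
    - [0.001,0.001,-0.14,0,0]
    - [0.001,0.001,-0.17,0,0]
    - [0.001,0.001,-0.18,0,0]
    - [0.001,0.001,-0.187,0,0]
    - [0.001,0.001,-0.187,0,0]
    - [0.001,0.001,-0.187,0,0]

```text
time: 6.5
position: [519.2, 204.3, 34.2]
tool_rot: [2.524, 1.87, 0.002]
contact_force: [0.8, 1.1, -1.9]
finger_gap: 58.9
grasp_force: 33.5
```

jog_arm:
  commands:
    - [0,0,-0.003,0,0]
    - [0,0,-0.005,0,0]
    - [0,0,-0.005,0,0]

```text
time: 6.88
position: [519.0, 204.2, 31.5]
tool_rot: [2.523, 1.87, 0.001]
contact_force: [-3.3, -1.6, 12.4]
finger_gap: 59.0
grasp_force: 34.7
```

jog_arm:
  commands:
    - [0,0,0.002,0,1]
    - [0,0,0.002,0,1]
    - [0,0,0.002,0,1]
    - [0,0,0.002,0,1]
    - [0,0,0.002,0,1]
    - [0,0,0.06,0,1]
    - [0,0,0.14,0,1]
    - [0,0,0.24,0,1]
    - [0,0,0.28,0,1]
    - [0,0,0.28,0,1]
    - [0,0,0.28,0,1]

```text
time: 8.25
position: [518.2, 203.6, 197.4]
tool_rot: [-2.524, -1.871, 0.002]
contact_force: [-0.5, -0.2, 0.4]
finger_gap: 85.3
grasp_force: 0.0
```

```bash
python3 - <<'E'
from h import *
w=capture("wrist");s=sensors.get_state();print(s["position"],s["finger_gap"])
save(w,"w3")
hsv=cv2.cvtColor(w["color"],cv2.COLOR_RGB2HSV)
m=cv2.inRange(hsv,np.array((3,90,60)),np.array((16,255,255)));k,l,st,ce=cv2.connectedComponentsWithStats(m)
i=1+np.argmax(st[1:,4]);e=cv2.minEnclosingCircle(cv2.findNonZero((l==i).astype(np.uint8)));print(e,hit(w,[e[0]],64))
E
```

```text
[517.97909262 203.53803029 197.03545179] 85.37077301096069
((254.80361938476562, 183.23252868652344), 35.220458984375) [[518.31862994 203.06748733  64.        ]]
```

View pics/w3.png

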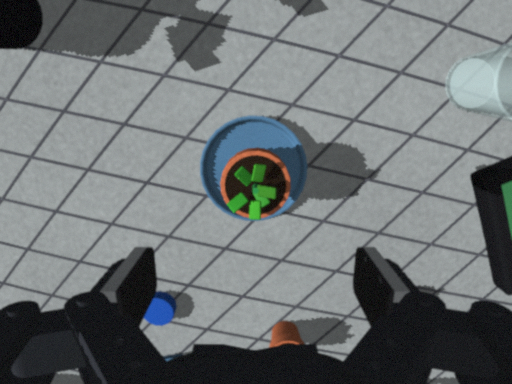

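The pot stands upright in the saucer, with its rim centred at (255,183), which is within 1 mm of the target. Now to the handle at (579.5,-145.7).

jog_arm:
  commands:
    - [0.1025,-0.582,0,0,1]
    - [0.1025,-0.582,0,0,1]
    - [0.1025,-0.582,0,0,1]
    - [0.1025,-0.582,0,0,1]
    - [0.1025,-0.582,0,0,1]
    - [0.1025,-0.582,0,0,1]
    - [0.1025,-0.582,0,0,1]
    - [0.1025,-0.582,0,0,1]
    - [0.1025,-0.582,0,0,1]

```text
time: 9.43
position: [580.0, -143.3, 198.0]
tool_rot: [-2.521, -1.873, 0.0]
contact_force: [-0.4, 0.3, 0.3]
finger_gap: 85.3
grasp_force: 0.0
```

jog_arm:
  commands:
    - [0,0,-0.1,0,1]
    - [0,0,-0.17,0,1]
    - [0,0,-0.212,0,1]
    - [0,0,-0.212,0,1]
    - [0,0,-0.212,0,0]
    - [0,0,-0.212,0,0]
    - [0,0,-0.212,0,0]
    - [0,0,-0.212,0,0]
    - [0,0,-0.212,0,0]
    - [0,0,-0.212,0,0]
    - [0,0,-0.212,0,0]
    - [0,0,-0.212,0,0]
  force: 80

```text
time: 10.92
position: [579.8, -144.7, 72.8]
tool_rot: [2.523, 1.871, -0.0]
contact_force: [-6.5, 1.6, 11.5]
finger_gap: 42.8
grasp_force: 80.5
```

Gripped at 43 mm, as expected for the 44 mm handle. Pulling 54 mm along the slide's -x.

jog_arm:
  commands:
    - [0.004,0.013,0,0,0]
    - [0.009,0.03,0,0,0]
    - [0.0145,0.047,0,0,0]
    - [0.02,0.065,0,0,0]
    - [0.0245,0.08,0,0,0]
    - [0.0263,0.086,0,0,0]
    - [0.0263,0.086,0,0,0]
    - [0.0263,0.086,0,0,0]
    - [0.0263,0.086,0,0,0]

```text
time: 12.05
position: [594.7, -95.9, 72.8]
tool_rot: [2.523, 1.868, -0.005]
contact_force: [-9.7, -6.3, 13.0]
finger_gap: 43.0
grasp_force: 80.8
```

```bash
python3 - <<'E'
from h import *
import pickle
w=capture("wrist");b=capture("top");a=capture("scene");pickle.dump((w,b,a),open("c4.pkl","wb"))
s=sensors.get_state();print(s["position"],s["finger_gap"],s["grasp_force"],s["contact_force"])
m=pickle.load(open("m.pkl","rb"))[1]
for c in(w,b,a): print(proj(c,[m]))
W=cv2.resize(w["color"][:,:,::-1],(512,384));p=proj(b,[m])[0].astype(int);q=proj(a,[m])[0].astype(int)
f=lambda c,p,n:cv2.resize(c["color"][p[1]-n:p[1]+n,p[0]-n:p[0]+n,::-1],(192,192),interpolation=cv2.INTER_CUBIC)
cv2.imwrite("pics/p4.png",np.hstack([W,np.vstack([f(b,p,24),f(a,q,24)])]))
E
```

```text
[594.69434543 -95.9776481   72.78829889] 42.95873268839588 80.81112742424011 [-10.01273075  -6.06949852  14.49929392]
[[346.43309451 327.07307818]]
[[335.0288168  163.58335244]]
[[234.31626385 270.93867038]]
```

View pics/p4.png

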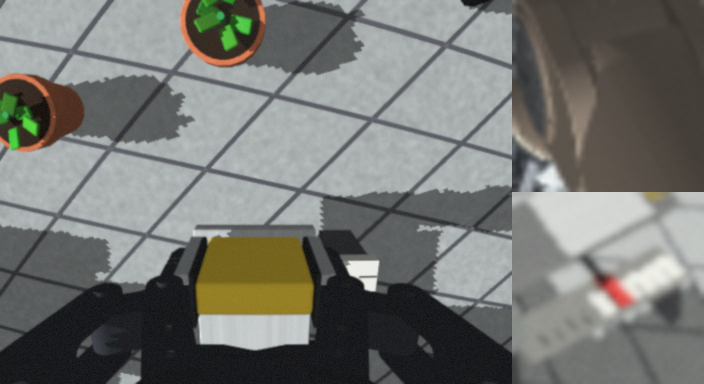

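The scene crop shows the black pointer just beside the red band, on the hopper side. I'll measure the remaining few millimetres.

```bash
python3 - <<'E'
from h import *
import pickle
w,b,a=pickle.load(open("c4.pkl","rb"));m=pickle.load(open("m.pkl","rb"))[1]
an=np.radians(-107);ux=np.array([np.cos(an),np.sin(an)]);uy=np.array([-ux[1],ux[0]])
f=hit(w,[(256,314),(255,345),(255.5,329.5)],108);h=f[2][:2];print("handle",h,"thick",(f[1]-f[0])[:2]@ux,"pointer-mark",65+(h-m[:2])@ux)
x0,y0,S=212,250,16
im=cv2.resize(a["color"][y0:y0+36,x0:x0+48,::-1],None,fx=S,fy=S,interpolation=cv2.INTER_CUBIC)
def dot(P,col):
    for u,v in proj(a,P): cv2.circle(im,(int((u-x0+.5)*S),int((v-y0+.5)*S)),3,col,-1)
L=lambda s,t,z:np.r_[m[:2]+s*ux+t*uy,z]
for s in range(-10,21,5):
    dot([L(s,0,57)],(255,0,255) if s else (0,255,0))   # pointer tip track z57
dot([L(s,t,46) for s in(-6,6) for t in(-15,15)],(255,255,0))  # band corners
cv2.imwrite("pics/p5.png",im)
E
```

```text
handle [ 590.78430227 -110.58324113] thick 14.362027278397866 pointer-mark 17.093893961012533
```

View pics/p5.png

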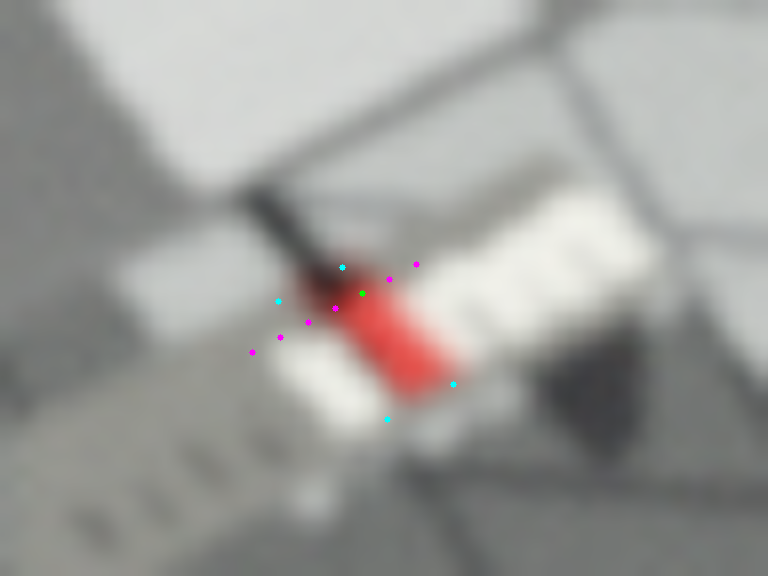

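The pointer tip sits near (346,293) over the hopper-side edge of the band, about 3–6 mm short of the middle. In the wrist view the handle's top face is rows 280–314, which gives a similar answer. Pulling about 4 mm more.

jog_arm:
  commands:
    - [0.001,0.0035,0,0,0]
    - [0.002,0.007,0,0,0]
    - [0.002,0.007,0,0,0]
    - [0.002,0.007,0,0,0]
    - [0.002,0.007,0,0,0]

```text
time: 12.82
position: [595.9, -91.9, 72.8]
tool_rot: [2.523, 1.868, -0.005]
contact_force: [-9.4, -4.8, 14.5]
finger_gap: 42.7
grasp_force: 80.7
```

```bash
python3 - <<'E'
from h import *
import pickle
m=pickle.load(open("m.pkl","rb"))[1]
an=np.radians(-107);ux=np.array([np.cos(an),np.sin(an)]);uy=np.array([-ux[1],ux[0]])
w,a=capture("wrist"),capture("scene");s=sensors.get_state();print(s["position"],s["grasp_force"],s["contact_force"],s["joint_velocities"].round(3))
hsv=cv2.cvtColor(w["color"],cv2.COLOR_RGB2HSV);print(hsv[270:350:2,256].tolist())
x0,y0,S=212,250,16
im=np.mean([capture("scene")["color"] for _ in range(6)],0).astype(np.uint8)[y0:y0+36,x0:x0+48,::-1]
im=cv2.resize(im,None,fx=S,fy=S,interpolation=cv2.INTER_CUBIC)
L=lambda s,z:np.r_[m[:2]+s*ux,z]
for s_ in range(-10,21,5):
    u,v=proj(a,[L(s_,57)])[0];cv2.circle(im,(int((u-x0+.5)*S)+15,int((v-y0+.5)*S)-17),3,(255,0,255) if s_ else (0,255,0),-1)
cv2.imwrite("pics/p6.png",im)
E
```

```text
[595.93930825 -91.88509915  72.77526   ] 80.74565649032593 [-9.65383197 -5.90156772 13.5615107 ] [ 0.    -0.     0.002  0.    -0.001 -0.     0.001]
[[24, 188, 118], [24, 193, 119], [24, 193, 119], [24, 178, 122], [24, 189, 119], [24, 192, 117], [24, 192, 126], [24, 192, 138], [24, 187, 149], [24, 186, 152], [24, 190, 150], [24, 189, 151], [24, 192, 150], [24, 190, 152], [24, 191, 151], [24, 186, 152], [24, 184, 151], [24, 184, 151], [24, 190, 152], [25, 196, 147], [25, 199, 145], [24, 190, 148], [25, 84, 155], [70, 4, 201], [84, 6, 204], [98, 5, 204], [85, 7, 207], [85, 7, 205], [100, 7, 206], [108, 6, 206], [90, 4, 206], [96, 6, 204], [90, 7, 205], [83, 5, 205], [98, 5, 204], [90, 6, 204], [98, 5, 205], [102, 6, 204], [96, 6, 201], [94, 9, 202]]
```

View pics/p6.png

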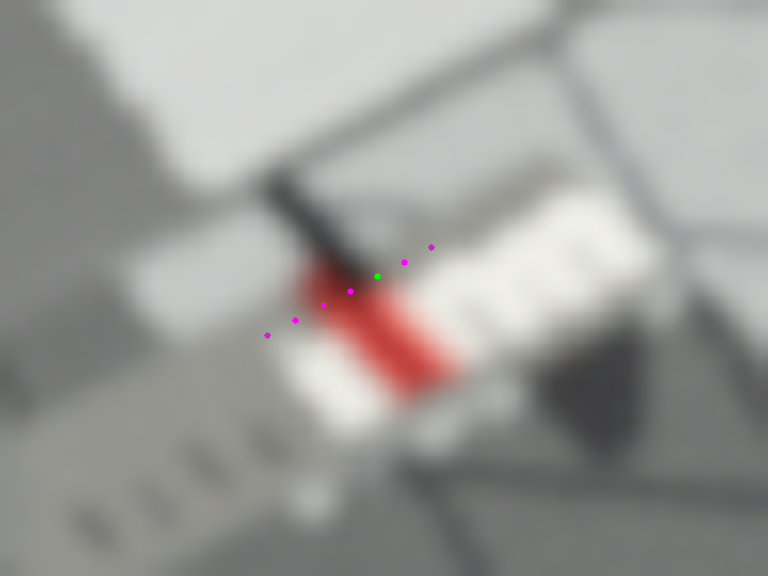

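```bash
python3 - <<'E'
from h import *
import pickle
m=pickle.load(open("m.pkl","rb"))[1];w=capture("wrist")
an=np.radians(-107);ux=np.array([np.cos(an),np.sin(an)])
f=hit(w,[(256,283.5),(256,313.5),(256,298.5)],108);print(f,(f[1]-f[0])[:2]@ux,"remaining",65+(f[2]-m)[:2]@ux, "by TCP travel", 54-np.hypot(595.9-579.8,-91.9+144.7))
E
```

```text
[[598.04126807 -87.3815579  108.        ]
 [594.30479547 -99.65267971 108.        ]
 [596.20724965 -93.40437207 108.        ]] 12.827371008980021 remaining -0.9198565855425187 by TCP travel -1.2000905796358197
```

The three estimates of what remains are -0.9, -1.2 and +2.5 mm, so the pointer is well inside the ±6 mm band. I'll hold briefly and then hand in.

jog_arm:
  commands:
    - [0,0,0,0,0]
    - [0,0,0,0,0]
    - [0,0,0,0,0]
    - [0,0,0,0,0]

```text
time: 13.78
position: [596.0, -91.9, 72.8]
tool_rot: [2.523, 1.868, -0.005]
contact_force: [-9.8, -7.0, 14.1]
finger_gap: 42.6
grasp_force: 80.7
```

```bash
python3 -c "
from workcell import env
print(env.sign_off())"
```

```text
the job is handed in; nothing more can be done
None
```

The job is handed in, with no verdict returned: the pot stands upright in the leftmost blue saucer, about 1 mm from its centre, and the gripper is still holding the slide with its pointer an estimated 1–3 mm from the middle of the red band.

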